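# Slide the carrier round the drip rail

## Robot

A 6-joint arm with a two-finger parallel gripper is mounted at the origin on a cart in front of the work surface, level with it; the furniture and walls round the work are solid. World frame = base frame: x ahead of the robot, y to its left, z up, the work surface at z = 0. Lengths are in m, angles in rad, forces in N, time in s.
With the tool pointing down it reaches from about 0.375 to 0.975 m from the base axis. Payload 3.8 kg.
Tool frame: the origin (TCP) lies at the very end of the fingers, on their centre line; the grasp point (between the pads) lies bot.hold_point_z behind it (bot.hold_point_z is the distance from the TCP to the grasp point, in m); z points along the fingers, y is the line along which they close (so a half turn about z gives the same grasp; the last joint's range is limited). The gripper opens to 85 mm and grips with 20 to 120 N. Pads are 22 mm wide; open, the fingers measure 114 mm over their backs; the gripper's body (76 mm by 85 mm) begins 54 mm behind the grasp point. The pads swing forward as they close: fully open they stand 13 mm farther back than shut.
Start: joints at [1.114, 0.264, 1.604, -0, 1.274, -0.037], TCP at [0.275, 0.616, 0.194] pointing down, gripper open.
Joint ranges: [-2.63, 2.63], [-0.94, 2.18], [0.31, 2.57], [-1.31, 4.45], [0, 2.66], [-2.55, 2.55]. Speed limits (rad/s): [2.57, 2.57, 3.14, 3.14, 3.14, 3.14].

## Interface

Orientations are given as a rotation vector (axis times angle).
In Python, from workcell import bot gives the robot as it stands.
- The arm moves only by the shell command python3 jog.py 'ROWS' [OPENING] [FORCE]. ROWS is a JSON list of rows, 1 to 5 of them, each of 4 numbers: dx, dy, dz in m, then a turn about the tool's z in rad; each row shifts and turns the commanded pose from where the row before left it, along the tool's axes as they then stand; what a row does not reach is not made up. A row lasts 1/8 s, in which the tool goes at most 0.0625 m and 0.188 rad, less where a joint would pass 70% of its speed; a pose out of reach is approached as far as the arm can. OPENING is the opening from 0.0 (shut) to 1.0 (fully open), set as the command begins (- or left out keeps the last). The fingers move at their own pace and stop on an object; FORCE is the grip in N (left out, the last holds). Time passes only in rows, so rows that do not move let the fingers close. It prints the time, the measured TCP pose, the force, the opening and the grip force at its end. Input that does not fit is refused with a message, and nothing moves.
- bot.read_state(): the state, without advancing time (a new reading comes with each control period).
- bot.read_camera(name): name is "scene" or "top" or "wrist"; returns the picture (400x640x3 uint8, red, green, blue); there is no depth.
- bot.camera_info(name): a dict with "intrinsics" (3x3 intrinsics, pixels), "extrinsics" (4x4, takes a point from camera to world coordinates). Camera axes: x right, y down, z forward; pixel columns grow to the right and rows downward; lengths in m; the calibration is good to about 2 mm. A picture is of the moment at which its call begins: read the wrist's pose just before it. camera_info takes no time and is no camera call; for the wrist camera it gives the pose at the moment of the call.
- bot.finish_job(): hands the job in; it is judged then, once.
The state is a dict: "time": time; "q": joint angles; "joint_vel": joint speeds; "joint_torque": joint torques, N m; "tool_pos": TCP position; "tcp_rot": TCP orientation; "wrist_force": force on the tool from outside, world axes, zero at the start; "torque": the same for the moment, N m; "width": opening from 0.0 (shut) to 1.0 (fully open); "grip_force": force on a finger pad.
Only numpy, scipy, OpenCV 4.12 (cv2) and the standard library are available. Lean on these libraries where they do the work, as an engineer would, in place of code of your own. Each camera call takes 0.05 s, during which the arm holds its last target. There are 200 camera calls.

## Task

The orange slide carrier hangs over the blue drip tray on a bent steel rail. Slide it along the rail, round the bend and right up to the green stop at the drying end, without forcing it on the rail; let go so that it hangs there upright and at rest, and leave everything else where it stands.

Things in the scene. Friction and masses are not known exactly. Their poses are not given: they have to be found in the camera images.
- rail: Fixed stand: a level round steel bar, 10 mm diameter, axis 160 mm above the bench, on a grey L-shaped foot. Origin on the bench, z up. Axis in this frame (mm): from (x -70, y 115) along -y to (-70, -20); quarter circle of radius 50 about (-20, -20) to (-20, -70); then along +x to (115, -70). Both ends then bend down into the foot; no other supports. Nothing is above 177 mm.
- bend_centre (a point): Centre of the quarter-circle bend, at bar height: rail frame (-20, -20, 160) mm. Axes as the rail's. Before the bend lies the leg over the blue drip tray, with a black stop collar (28 mm diameter, y 90 to 104 mm); after it the drying leg over white paper, with the green stop.
- stop_face (a point): Centre of the face of the green stop collar (28 mm diameter, 14 mm long) that the carrier comes up to, on the bar's axis: rail frame (90, -70, 160) mm. The carrier touches it with the front of its block, 15 mm ahead of its origin.
- carrier: Loose slide carrier, about 0.13 to 0.22 kg, threaded on the bar: orange block 30 mm long along the bore, 36 x 36 across, straight 21 mm through bore (loose on the bar). Origin at the bore's centre; x along the bore, towards the green stop; z up. Left alone it hangs upright on the top of its bore, origin about 5 mm below the bar's axis, and swings freely about the bar.
- tab_top (a point): Top of the carrier's orange grip tab, 56 mm above the carrier's origin. The tab is 26 mm along the bore and 12 mm thick across it (carrier y), 38 mm high, standing on the block. Grip it across its thickness, from above. Held with the carrier's origin level with the bar's axis, the bore is clear of the bar all round.
- foot (a point): Lower end of the three glass slides, 93 mm below the carrier's origin. They hang from a grey head 34 x 34 mm, 18 to 32 mm below the origin; the slides fill 22 mm along the bore and 26 mm across. Keeps about 60 mm above the bench, clear of tray and foot.
- stain_bottle: Small amber bottle with white cap, 36 x 36 x 70 mm, on the bench inside the angle of the rail. Origin under its centre. Leave alone.
- wash_bottle: White wash bottle with red cap and bent spout, 168 mm tall, to the left. Origin under its centre. Leave alone.
- timer: White timer 70 x 64 x 20 mm, to the right. Origin under its centre. Leave alone.
- tape_roll: Roll of tan tape, 96 mm diameter, 25 mm high, to the right. Leave alone.
- weight: Brass weight with knob, 27 mm diameter, 43 mm high, to the left. Leave alone.
- dish: Glass petri dish, 69 mm diameter, 14 mm high, to the left. Leave alone.

How it is judged:
By the outcome, as a careful person would: the job done as asked, in the order asked, and still so for the second after the job is handed in, with the robot touching nothing.
It also fails if it takes over 48 s, if anything falls off the work surface, if the arm or the gripper's body presses on something with over 40 N, if the wrist force passes 120 N, or if a joint passes its speed limit or range.

## Working session

There is one attempt and no reset: what is moved stays moved. The work goes in short steps, Python scripts to look and compute and a shell command to move; the robot and the scene stay as the last step left them, time stands still between calls to the robot, and variables do not carry over. Pictures are saved under pics/ and viewed, at most 10 in all, crops included, and the job is handed in when it is done.

```bash
ls; mkdir -p pics; python3 - <<'E'
from workcell import bot
import cv2,numpy as np
for n in("scene","top"):
    im=bot.read_camera(n); cv2.imwrite(f"pics/{n}0.png",im[:,:,::-1])
    i=bot.camera_info(n); print(n,np.round(i["intrinsics"],1).tolist(),np.round(i["extrinsics"],3).tolist())
s=bot.read_state(); print(s["tcp_rot"],s["tool_pos"],bot.hold_point_z,s["time"])
E
```

```text
jog.py
pics
workcell.py
scene [[377.3, 0.0, 319.0], [0.0, 377.3, 199.2], [0.0, 0.0, 1.0]] [[-0.461, -0.431, 0.775, -0.269], [-0.887, 0.248, -0.389, 0.385], [-0.025, -0.867, -0.497, 0.637], [0.0, 0.0, 0.0, 1.0]]
top [[390.1, 0.0, 316.2], [0.0, 390.1, 199.6], [0.0, 0.0, 1.0]] [[-0.004, -0.983, 0.184, 0.32], [-1.0, 0.001, -0.018, 0.025], [0.017, -0.184, -0.983, 1.184], [0.0, 0.0, 0.0, 1.0]]
[-0.65437241 -3.07210013  0.0031449 ] [0.2747361  0.61573772 0.19314113] 0.0187 0.1
```

View pics/top0.png

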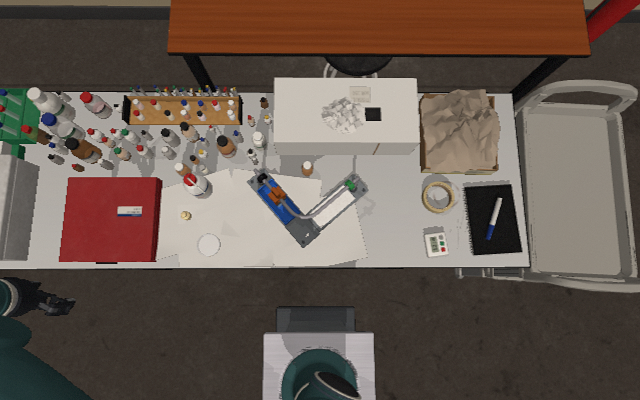

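View pics/scene0.png

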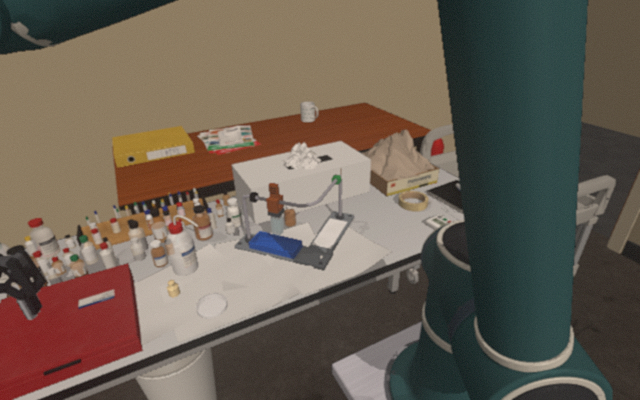

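```bash
python3 - <<'E'
import cv2,numpy as np
a=cv2.imread("pics/top0.png")[155:255,235:385]; a=cv2.resize(a,None,fx=5,fy=5,interpolation=cv2.INTER_CUBIC)
cv2.imwrite("pics/topc.png",a)
a=cv2.imread("pics/scene0.png")[165:275,225:365]; cv2.imwrite("pics/scenec.png",cv2.resize(a,None,fx=5,fy=5,interpolation=cv2.INTER_CUBIC))
E
```

```text
(no output)
```

View pics/topc.png

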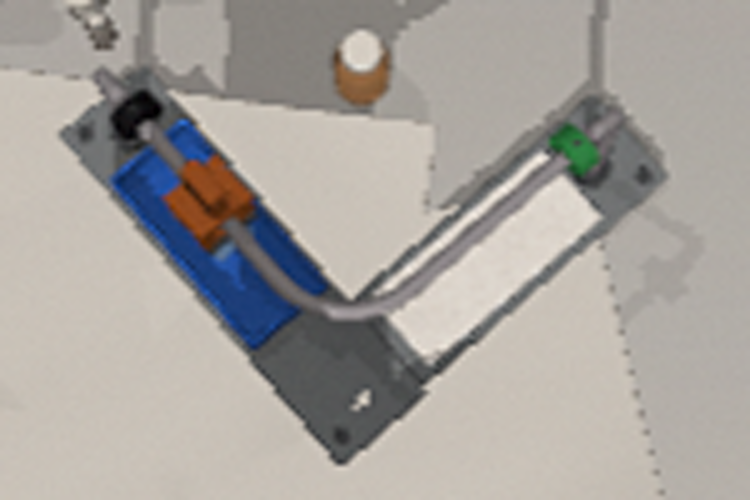

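View pics/scenec.png

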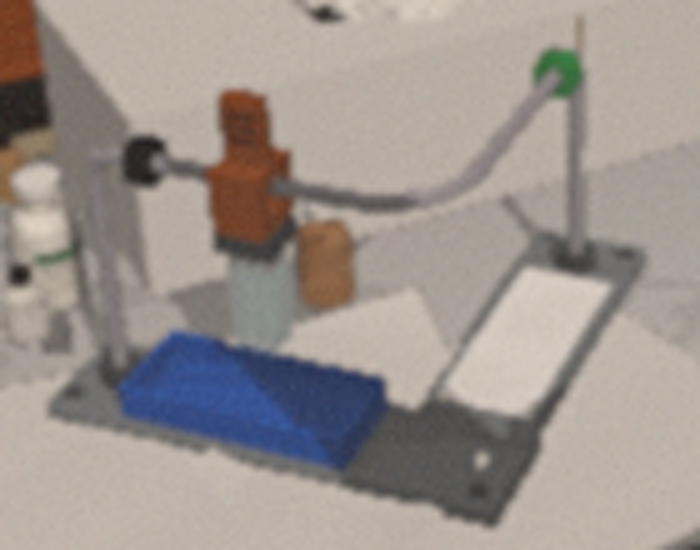

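```bash
cat > h.py <<'E'
from workcell import bot
import cv2,numpy as np
from scipy.optimize import least_squares
from scipy.spatial.transform import Rotation as R
def proj(n,P,info=None):
    i=info or bot.camera_info(n);E=np.linalg.inv(i["extrinsics"]);p=np.atleast_2d(P)@E[:3,:3].T+E[:3,3]
    q=p@np.array(i["intrinsics"]).T; return q[:,:2]/q[:,2:]
def ray_z(n,px,z,info=None):
    i=info or bot.camera_info(n);X=np.array(i["extrinsics"]);px=np.atleast_2d(px)
    d=np.c_[px,np.ones(len(px))]@np.linalg.inv(i["intrinsics"]).T@X[:3,:3].T
    return X[:3,3]+d*((z-X[2,3])/d[:,2:])
t=np.radians(np.linspace(180,270,60))
curve=np.r_[np.c_[np.full(120,-.07),np.linspace(.115,-.02,120)],np.c_[-.02+.05*np.cos(t),-.02+.05*np.sin(t)],np.c_[np.linspace(-.02,.115,120),np.full(120,-.07)]]
def W(p,xy,z=.16):
    xy=np.atleast_2d(xy);c,s=np.cos(p[2]),np.sin(p[2]);return np.c_[p[0]+c*xy[:,0]-s*xy[:,1],p[1]+s*xy[:,0]+c*xy[:,1],np.full(len(xy),z)]
E
python3 - <<'E'
from h import *
f=lambda c,o:np.array(o)+(np.array(c,float)+.5)/5-.5
T=f([(170,148),(255,255),(290,293),(338,312),(390,300),(450,255),(520,193)],(235,155))
S=f([(190,168),(320,188),(380,200),(430,193),(480,160),(530,102)],(225,165))
ends={"top":f([(136,115),(575,150)],(235,155)),"scene":f([(145,161),(558,72)],(225,165))}
C=np.array([(-.07,.097),(.097,-.07)])
def res(p,ns=("top","scene")):
    r=[]
    for n,pts in(("top",T),("scene",S)):
        if n not in ns: continue
        r+=list((proj(n,W(p,C))-ends[n]).ravel())
        d=np.linalg.norm(pts[:,None]-proj(n,W(p,curve))[None],axis=2).min(1);r+=list(d)
    return r
for ns in (("top",),("scene",),("top","scene")):
  o=least_squares(res,[.55,0.02,-.8],args=(ns,),x_scale=[.01,.01,.05],diff_step=1e-5); print(o.x,np.round(o.fun,2))
p=o.x; np.save("p.npy",p)
# carrier
tt=ray_z("top",f([(207,190)],(235,155)),.211);print(tt)
ts=ray_z("scene",f([(243,96)],(225,165)),.211);print(ts)
c,s=np.cos(p[2]),np.sin(p[2])
for w in(tt,ts): d=w[0,:2]-p[:2];print("rail xy",c*d[0]+s*d[1],-s*d[0]+c*d[1])
E
```

```text
[ 0.54435527  0.03640607 -0.86955709] [ 0.2  -0.16 -0.2   0.01  0.67  0.25  0.28  0.32  0.23  0.16  0.37]
[ 0.54535986  0.03591319 -0.8680113 ] [-0.11 -0.6  -0.36 -0.43  0.25  0.72  0.14  0.11  0.53  0.07]
[ 0.5445251   0.0363178  -0.86939044] [ 0.23 -0.21 -0.17 -0.06  0.6   0.32  0.35  0.4   0.16  0.15  0.36 -0.16
 -0.45 -0.3  -0.26  0.09  0.91  0.2   0.31  0.65  0.19]
[[0.52109692 0.10980253 0.211     ]]
[[0.51948844 0.11393256 0.211     ]]
rail xy -0.07125563913524063 0.02952151266409997
rail xy -0.07544865975115521 0.030957806939151088
```

```bash
cat >> h.py <<'E'
def go(xyz,yaw_y=None):
    s=bot.read_state();M=R.from_rotvec(s["tcp_rot"]).as_matrix();d=M.T@(np.array(xyz)-s["tool_pos"])
    ang=np.arctan2(M[1,1],M[0,1]);tr=None if yaw_y is None else (ang-yaw_y+np.pi)%(2*np.pi)-np.pi
    print("t %.2f tool-delta mm"%s["time"],np.round(d*1e3,1),"turn",tr,"z-axis",np.round(M[:,2],3),"q",np.round(s["q"],2),"F",np.round(s["wrist_force"],1),"width",round(float(s["width"]),3))
E
python3 jog.py '[[0, 0, -0.03, 0.184], [0, 0, -0.03, 0.184], [0, 0, -0.03, 0.184], [0, 0, -0.02, 0.184], [0, 0, 0, 0.184]]' 1.0 40
python3 jog.py '[[0, 0, 0, 0.184], [0, 0, 0, 0.184], [0, 0, 0, 0.184], [0, 0, 0, 0.184], [0, 0, 0, 0.184]]'
python3 - <<'E'
from h import *
p=np.load("p.npy");print(W(p,[-.07,.03]))
go(W(p,[-.07,.03],.30)[0],p[2])
E
```

```text
time: 0.72
tool_pos: [0.2755, 0.6173, 0.3069]
tcp_rot: [-1.958, -2.456, -0.006]
wrist_force: [-0.4, -0.8, 0.3]
width: 1.002
grip_force: 0.0
time: 1.35
tool_pos: [0.2749, 0.6161, 0.3035]
tcp_rot: [2.844, 1.332, -0.002]
wrist_force: [0.3, -0.7, 0.2]
width: 1.002
grip_force: 0.0
[[0.52227271 0.10915207 0.16      ]]
t 1.35 tool-delta mm [-230.9  514.6    4. ] turn 0.174329140701043 z-axis [-0.001 -0.001 -1.   ] q [1.11 0.22 1.46 0.   1.46 1.81] F [ 0.3 -0.7  0.2] width 1.002
```

```bash
python3 jog.py '[[0, 0, 0, 0.174], [-0.028, 0.053, 0, 0], [-0.028, 0.053, 0, 0], [-0.028, 0.053, 0, 0], [-0.028, 0.053, 0, 0]]'
python3 jog.py '[[-0.028, 0.053, 0, 0], [-0.028, 0.053, 0, 0], [-0.028, 0.053, 0, 0], [-0.028, 0.053, 0, 0], [0, 0, 0, 0]]'
python3 - <<'E'
from h import *
p=np.load("p.npy")
go(W(p,[-.07,.03],.30)[0],p[2])
E
```

```text
time: 1.98
tool_pos: [0.3278, 0.3805, 0.3038]
tcp_rot: [2.946, 1.089, -0.001]
wrist_force: [-0.1, 0.7, 0.3]
width: 0.998
grip_force: 0.0
time: 2.6
tool_pos: [0.381, 0.1448, 0.3041]
tcp_rot: [2.95, 1.077, -0.0]
wrist_force: [0.2, 0.6, 0.8]
width: 1.0
grip_force: 0.0
t 2.60 tool-delta mm [ 85.  118.3   4.2] turn -0.001161322683788324 z-axis [ 0.    -0.001 -1.   ] q [ 0.3  -0.31  1.97 -0.    1.48  1.17] F [0.2 0.6 0.8] width 1.0
```

```bash
python3 jog.py '[[0.0283, 0.0394, 0, 0], [0.0283, 0.0394, 0, 0], [0.0284, 0.0395, 0.004, 0], [0, 0, 0, 0], [0, 0, 0, 0]]'
python3 - <<'E'
from h import *
p=np.load("p.npy")
go(W(p,[-.07,.03],.30)[0],p[2])
i=bot.camera_info("wrist");im=bot.read_camera("wrist")
cv2.imwrite("pics/w1.png",im[:,:,::-1])
np.savez("w1.npz",K=i["intrinsics"],X=i["extrinsics"])
print(np.round(i["extrinsics"],3).tolist())
print("bar",proj("wrist",W(p,[[-.07,.09],[-.07,.0],[-.07,.045]]),i).round(1),"tabtop corners",proj("wrist",W(p,[[-.076,.043],[-.064,.043],[-.064,.017],[-.076,.017]],.211),i).round(1))
E
```

```text
time: 3.22
tool_pos: [0.5213, 0.115, 0.2996]
tcp_rot: [-2.945, -1.09, 0.003]
wrist_force: [-0.5, -0.6, -0.5]
width: 1.0
grip_force: 0.0
t 3.23 tool-delta mm [-3.1  5.1 -0.4] turn 0.007225698453028784 z-axis [-0.002  0.    -1.   ] q [ 0.17 -0.05  1.76  0.    1.44  1.03] F [-0.5 -0.6 -0.5] width 1.0
[[0.65, -0.733, -0.201, 0.572], [-0.76, -0.627, -0.171, 0.158], [-0.001, 0.264, -0.965, 0.479], [0.0, 0.0, 0.0, 1.0]]
bar [[326.7 126.4]
 [325.9 212. ]
 [326.3 170.8]] tabtop corners [[320.3 182.7]
 [333.8 182.8]
 [333.4 210.9]
 [320.1 210.8]]
```

View pics/w1.png

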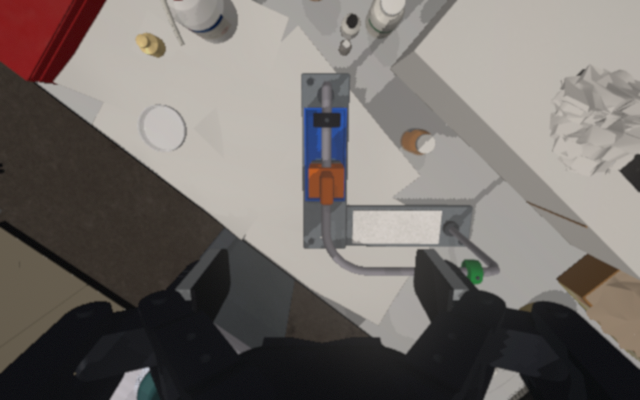

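```bash
python3 - <<'E'
from h import *
p=np.load("p.npy");z=np.load("w1.npz");i={"intrinsics":z["K"],"extrinsics":z["X"]}
im=cv2.imread("pics/w1.png");a=cv2.resize(im[90:290,290:500],None,fx=3.8,fy=3,interpolation=cv2.INTER_CUBIC)
a=cv2.resize(im[95:290,300:500],None,fx=3,fy=3,interpolation=cv2.INTER_CUBIC)
def d(P,col):
    for q in proj("w",P,i): cv2.circle(a,tuple(np.round((q-[300,95]+.5)*3-.5).astype(int)),1,col,-1)
d(W(p,curve),(0,255,255)); d(W(p,[[-.076,.048],[-.064,.048],[-.064,.022],[-.076,.022]],.211),(255,255,0))
d(W(p,[.09,-.07]),(0,0,255)); d(W(p,[-.07,.09]),(0,0,255))
cv2.imwrite("pics/w1c.png",a)
E
```

```text
(no output)
```

View pics/w1c.png

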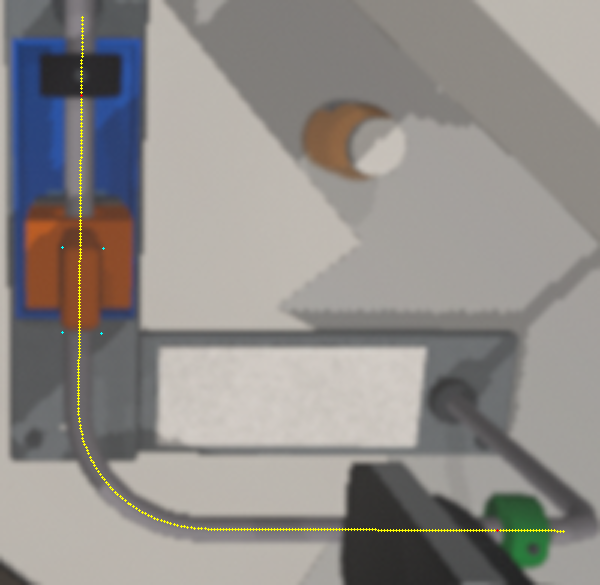

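```bash
python3 - <<'E'
from h import *
p=np.load("p.npy")
go(W(p,[-.0703,.0355],.181)[0],p[2])
E
```

```text
t 3.27 tool-delta mm [  2.7   5.1 119.1] turn 0.007581559163450269 z-axis [-0.001  0.    -1.   ] q [ 0.17 -0.05  1.76  0.    1.44  1.03] F [-0.3  0.2  0.7] width 1.001
```

```bash
python3 jog.py '[[0.0027, 0.0051, 0.03, 0.0075], [0, 0, 0.03, 0], [0, 0, 0.03, 0], [0, 0, 0, 0], [0, 0, 0, 0]]'
python3 - <<'E'
from h import *
p=np.load("p.npy")
go(W(p,[-.0703,.0355],.181)[0],p[2])
E
```

```text
time: 3.9
tool_pos: [0.5276, 0.1125, 0.2121]
tcp_rot: [2.95, 1.079, 0.003]
wrist_force: [-0.2, 0.2, 1.2]
width: 1.0
grip_force: 0.0
t 3.90 tool-delta mm [-0.8 -1.2 31.1] turn -0.00026630920935222235 z-axis [ 0.002  0.    -1.   ] q [ 0.16 -0.01  1.87  0.    1.27  1.03] F [-0.2  0.2  1.2] width 1.0
```

```bash
python3 jog.py '[[-0.0004, -0.0006, 0.016, 0], [0, 0, 0.015, 0], [0, 0, 0, 0], [0, 0, 0, 0]]' 
python3 - <<'E'
from h import *
p=np.load("p.npy")
go(W(p,[-.0703,.0355],.181)[0],p[2])
E
python3 jog.py '[[0, 0, 0, 0], [0, 0, 0, 0], [0, 0, 0, 0], [0, 0, 0, 0], [0, 0, 0, 0]]' 0.25 30
python3 jog.py '[[0, 0, 0, 0], [0, 0, 0, 0], [0, 0, 0, 0], [0, 0, 0, 0], [0, 0, 0, 0]]' 0.0 30
python3 - <<'E'
from h import *
p=np.load("p.npy")
go(W(p,[-.0703,.0355],.181)[0],p[2])
im=bot.read_camera("wrist");cv2.imwrite("pics/w2.png",im[:,:,::-1])
E
```

```text
time: 4.4
tool_pos: [0.5267, 0.112, 0.1792]
tcp_rot: [-2.951, -1.077, 0.001]
wrist_force: [-0.5, 0.1, 0.8]
width: 0.997
grip_force: 0.0
t 4.40 tool-delta mm [ 0.3 -1.  -1.8] turn -0.0012919068219572338 z-axis [-0. -0. -1.] q [0.16 0.02 1.91 0.   1.21 1.03] F [-0.5  0.1  0.8] width 0.997
time: 5.03
tool_pos: [0.5267, 0.112, 0.1794]
tcp_rot: [2.951, 1.078, 0.0]
wrist_force: [-0.5, -0.1, -0.5]
width: 0.251
grip_force: 0.0
time: 5.65
tool_pos: [0.5268, 0.1121, 0.1794]
tcp_rot: [2.951, 1.078, -0.0]
wrist_force: [0.8, -0.5, 0.5]
width: 0.001
grip_force: 0.0
t 5.65 tool-delta mm [ 0.2 -1.  -1.6] turn -0.0010936197287843008 z-axis [-0. -0. -1.] q [ 0.16  0.02  1.91 -0.    1.21  1.03] F [ 0.8 -0.5  0.5] width 0.001
```

View pics/w2.png

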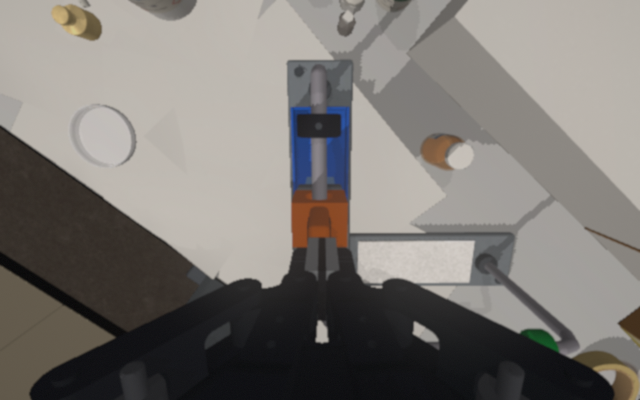

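```bash
python3 - <<'E'
from h import *
p=np.load("p.npy");z=np.load("w1.npz");i={"intrinsics":z["K"],"extrinsics":z["X"]}
c,s=np.cos(p[2]),np.sin(p[2])
def rf(w): d=w[:,:2]-p[:2]; return np.c_[c*d[:,0]+s*d[:,1],-s*d[:,0]+c*d[:,1]].round(4)
f=lambda q:np.array([300,95])+(np.array(q,float)+.5)/3-.5
print("block top edges",rf(ray_z("w",f([(80,220),(80,308)]),.173,i)))
print("tab top edges",rf(ray_z("w",f([(80,247),(80,328)]),.211,i)))
s_=bot.read_state();j=bot.camera_info("wrist");print(rf(s_["tool_pos"][None]),proj("w",[s_["tool_pos"],np.array(s_["tool_pos"])+[0,0,.0187]],j).round(1))
print("now block edges",rf(ray_z("w",[(320,195),(320,250)],.173,j)),"tabtop back",rf(ray_z("w",[(320,208),(320,214),(320,238)],.211,j)))
print("bar black collar",rf(ray_z("w",[(319,114),(319,137)],.174,j)), "w1",rf(ray_z("w",f([(80,55),(80,96)]),.174,i)))
a=cv2.resize(cv2.imread("pics/w2.png")[170:300,270:370],None,fx=4.5,fy=4.5,interpolation=cv2.INTER_CUBIC);cv2.imwrite("pics/w2c.png",a)
E
```

```text
block top edges [[-0.0702  0.05  ]
 [-0.0699  0.0198]]
tab top edges [[-0.0707  0.0481]
 [-0.0705  0.0234]]
[[-0.0693  0.0353]] [[321.  228.1]
 [321.  239.7]]
now block edges [[-0.0699  0.0547]
 [-0.07    0.0178]] tabtop back [[-0.0697  0.0576]
 [-0.0697  0.0544]
 [-0.0698  0.0415]]
bar black collar [[-0.0703  0.103 ]
 [-0.0703  0.0901]] w1 [[-0.0707  0.1028]
 [-0.0706  0.0901]]
```

View pics/w2c.png

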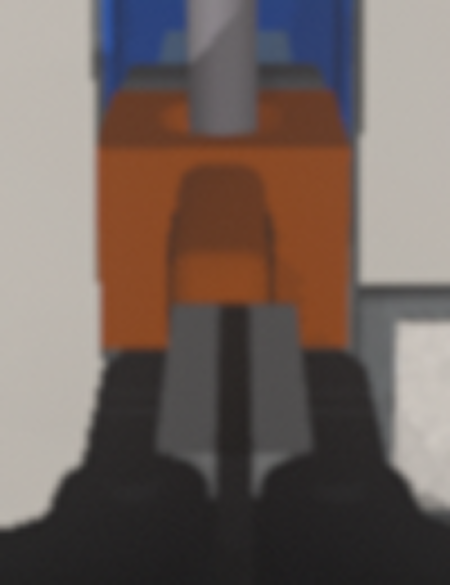

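```bash
python3 - <<'E'
from h import *
s=bot.read_camera("scene")[:,:,::-1].copy();cv2.imwrite("pics/s3.png",s)
t=bot.read_camera("top")[:,:,::-1].copy();cv2.imwrite("pics/t3.png",t)
tp=bot.read_state()["tool_pos"]
for k in(0,.0187,.054+.0187):
    print(k,proj("scene",np.array(tp)+[0,0,k]).round(1),proj("top",np.array(tp)+[0,0,k]).round(1))
a=cv2.resize(s[130:260,235:335],None,fx=4,fy=4,interpolation=cv2.INTER_CUBIC)
b=cv2.resize(t[150:280,240:340],None,fx=4,fy=4,interpolation=cv2.INTER_CUBIC)
p=np.array(proj("scene",tp)[0]);cv2.circle(a,tuple(((p-[235,130]+.5)*4).astype(int)),2,(0,255,255),-1)
cv2.imwrite("pics/m3.png",np.hstack([a,b]))
E
```

```text
0 [[273.9 193.6]] [[276.2 192.9]]
0.0187 [[273.3 187.1]] [[275.6 191.5]]
0.0727 [[271.4 167.4]] [[273.7 186.9]]
```

View pics/m3.png

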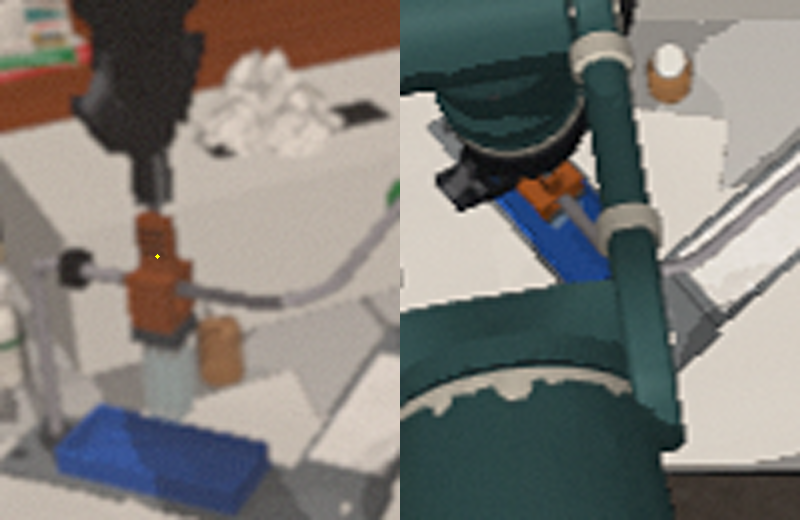

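```bash
python3 jog.py '[[0, 0, 0, 0], [0, 0, 0, 0], [0, 0, 0, 0], [0, 0, 0, 0]]' 0.45 25
python3 jog.py '[[0, -0.0005, 0.004, 0], [0, 0, 0.004, 0], [0, 0, 0.004, 0], [0, 0, 0, 0]]'
python3 jog.py '[[0, -0.0005, 0.004, 0], [0, 0, 0.004, 0], [0, 0, 0.004, 0], [0, 0, 0, 0]]'
python3 jog.py '[[0, 0, 0, 0], [0, 0, 0, 0], [0, 0, 0, 0], [0, 0, 0, 0], [0, 0, 0, 0]]' 0.0 25
```

```text
time: 6.3
tool_pos: [0.5267, 0.1121, 0.1794]
tcp_rot: [-2.951, -1.078, 0.0]
wrist_force: [0.8, -0.4, -0.1]
width: 0.448
grip_force: 0.0
time: 6.8
tool_pos: [0.526, 0.1124, 0.1667]
tcp_rot: [-2.951, -1.078, 0.002]
wrist_force: [-0.1, 0.1, -1.4]
width: 0.451
grip_force: 0.0
time: 7.3
tool_pos: [0.5257, 0.1128, 0.1548]
tcp_rot: [-2.951, -1.078, 0.002]
wrist_force: [0.3, 0.5, 0.5]
width: 0.445
grip_force: 0.0
time: 7.92
tool_pos: [0.5262, 0.1129, 0.1557]
tcp_rot: [-2.951, -1.078, -0.001]
wrist_force: [-1.3, 0.7, 1.4]
width: 0.134
grip_force: 27.6
```

```bash
cat >> h.py <<'E'
def rail():
    p=np.load("p.npy");c,s_=np.cos(p[2]),np.sin(p[2]);s=bot.read_state();d=s["tool_pos"][:2]-p[:2];M=R.from_rotvec(s["tcp_rot"]).as_matrix()
    print("t %.2f rail mm %.1f %.1f z %.1f yaw-rail deg %.2f"%(s["time"],1e3*(c*d[0]+s_*d[1]),1e3*(-s_*d[0]+c*d[1]),1e3*s["tool_pos"][2],np.degrees(np.arctan2(M[1,1],M[0,1])-p[2])),"F",np.round(s["wrist_force"],1),"T",np.round(s["torque"],2),"grip",round(float(s["grip_force"]),1),"w",round(float(s["width"]),3),"tilt",np.round(M[:2,2],4))
E
python3 -c "from h import *;rail()"
python3 jog.py '[[0, 0, -0.0025, 0], [0, 0, -0.0025, 0], [0, 0, 0, 0], [0, 0, 0, 0]]' - 45
python3 -c "from h import *;rail()"
```

```text
t 7.92 rail mm -70.3 35.5 z 155.7 yaw-rail deg -0.06 F [-1.3  0.7  1.4] T [ 0.12  0.15 -0.01] grip 27.6 w 0.134 tilt [0.0003 0.0002]
time: 8.43
tool_pos: [0.526, 0.1128, 0.1602]
tcp_rot: [2.951, 1.078, -0.0]
wrist_force: [0.3, 0.4, -0.7]
width: 0.124
grip_force: 48.6
t 8.43 rail mm -70.3 35.2 z 160.2 yaw-rail deg -0.07 F [ 0.3  0.4 -0.7] T [-0.02 -0.01 -0.02] grip 48.6 w 0.124 tilt [-0.0003 -0.0001]
```

```bash
python3 jog.py '[[-0.0138, 0, -0.0005, 0], [-0.0138, 0, 0, 0], [-0.0138, 0, 0, 0], [-0.0138, 0.0012, 0, 0], [0, 0, 0, 0]]'
python3 -c "from h import *;rail()"
```

```text
time: 9.05
tool_pos: [0.4838, 0.0755, 0.1609]
tcp_rot: [2.952, 1.076, 0.0]
wrist_force: [0.2, 0.0, -1.3]
width: 0.128
grip_force: 48.6
t 9.05 rail mm -69.1 -21.1 z 160.9 yaw-rail deg -0.13 F [ 0.2  0.  -1.3] T [-0.04 -0.04  0.07] grip 48.6 w 0.128 tilt [ 0.0001 -0.    ]
```

```bash
python3 jog.py '[[-0.0085, 0.0007, 0, -0.1745], [-0.0085, 0.0007, 0, -0.1745], [-0.0085, 0.0007, 0, -0.1745], [0, 0, 0, 0]]'
python3 -c "from h import *;rail();a=np.radians(30);print(-20-49*np.cos(a),-20-49*np.sin(a))"
```

```text
time: 9.55
tool_pos: [0.4703, 0.0555, 0.161]
tcp_rot: [2.574, 1.801, 0.001]
wrist_force: [0.5, -0.0, -1.3]
width: 0.126
grip_force: 48.6
t 9.55 rail mm -62.5 -44.4 z 161.0 yaw-rail deg 29.78 F [ 0.5 -0.  -1.3] T [-0.04 -0.03 -0.  ] grip 48.6 w 0.126 tilt [0.0005 0.0002]
-62.4352447854375 -44.5
```

Right on track, no side forces.

```bash
python3 jog.py '[[-0.0085, 0.0007, 0, -0.1745], [-0.0085, 0.0007, 0, -0.1745], [-0.0085, 0.0007, 0, -0.1745], [0, 0, 0, 0]]'
python3 -c "from h import *;rail();a=np.radians(60);print(-20-49*np.cos(a),-20-49*np.sin(a))"
python3 jog.py '[[-0.0085, 0.0007, 0, -0.1745], [-0.0085, 0.0007, 0, -0.1745], [-0.0085, 0.0007, 0, -0.178], [0, 0, 0, 0]]'
python3 -c "from h import *;rail()"
```

```text
time: 10.05
tool_pos: [0.4683, 0.0304, 0.161]
tcp_rot: [2.023, 2.403, 0.001]
wrist_force: [-0.5, -0.1, -1.5]
width: 0.128
grip_force: 48.6
t 10.05 rail mm -44.7 -62.1 z 161.0 yaw-rail deg 59.62 F [-0.5 -0.1 -1.5] T [-0.    0.02 -0.05] grip 48.6 w 0.128 tilt [0.0005 0.0003]
-44.50000000000001 -62.43524478543749
time: 10.55
tool_pos: [0.4789, 0.0076, 0.161]
tcp_rot: [1.329, 2.846, 0.001]
wrist_force: [-1.0, -0.3, -1.1]
width: 0.125
grip_force: 48.6
t 10.55 rail mm -20.4 -68.7 z 161.0 yaw-rail deg 89.74 F [-1.  -0.3 -1.1] T [ 0.   -0.01  0.08] grip 48.6 w 0.125 tilt [0.0003 0.0003]
```

```bash
python3 jog.py '[[-0.017, -0.0006, 0, -0.0045], [-0.017, -0.0007, 0, 0], [-0.017, 0, 0, 0], [-0.017, 0, 0, 0], [-0.017, 0, 0, 0]]'
python3 jog.py '[[-0.003, 0, 0, 0], [-0.002, 0, 0, 0], [0, 0, 0, 0], [0, 0, 0, 0]]'
python3 -c "from h import *;rail()"
```

```text
time: 11.18
tool_pos: [0.5335, -0.0592, 0.1608]
tcp_rot: [-1.315, -2.853, 0.0]
wrist_force: [0.0, -0.3, -1.1]
width: 0.128
grip_force: 48.6
time: 11.68
tool_pos: [0.5356, -0.0615, 0.1609]
tcp_rot: [-1.313, -2.854, -0.0]
wrist_force: [0.0, 0.2, -1.0]
width: 0.128
grip_force: 48.6
t 11.68 rail mm 69.0 -69.9 z 160.9 yaw-rail deg 90.40 F [ 0.   0.2 -1. ] T [-0.04  0.02  0.02] grip 48.6 w 0.128 tilt [-0.0001  0.0001]
```

```bash
for k in 1; do python3 jog.py '[[-0.0015, 0, 0, 0.003], [-0.0015, 0, 0, 0], [-0.001, 0, 0, 0], [0, 0, 0, 0]]'; python3 -c "from h import *;rail()"; python3 jog.py '[[-0.001, 0, 0, 0], [0, 0, 0, 0]]'; python3 -c "from h import *;rail()"; done
```

```text
time: 12.18
tool_pos: [0.5386, -0.065, 0.1609]
tcp_rot: [1.318, 2.852, -0.0]
wrist_force: [0.1, 0.3, -1.3]
width: 0.129
grip_force: 48.6
t 12.18 rail mm 73.5 -69.9 z 160.9 yaw-rail deg 90.20 F [ 0.1  0.3 -1.3] T [-0.02  0.   -0.02] grip 48.6 w 0.129 tilt [ 0. -0.]
time: 12.42
tool_pos: [0.539, -0.0656, 0.1608]
tcp_rot: [-1.318, -2.851, -0.0]
wrist_force: [-0.3, 0.0, -1.2]
width: 0.129
grip_force: 48.6
t 12.43 rail mm 74.3 -69.9 z 160.8 yaw-rail deg 90.20 F [-0.3  0.  -1.2] T [ 0.05  0.06 -0.01] grip 48.6 w 0.129 tilt [-0.0004  0.0003]
```

```bash
python3 jog.py '[[-0.0007, 0, 0, 0], [0, 0, 0, 0]]'; python3 -c "from h import *;rail()"; python3 jog.py '[[-0.0007, 0, 0, 0], [0, 0, 0, 0]]'; python3 -c "from h import *;rail()"
```

```text
time: 12.68
tool_pos: [0.5391, -0.0657, 0.1609]
tcp_rot: [-1.317, -2.851, -0.001]
wrist_force: [-2.1, 2.4, 0.9]
width: 0.127
grip_force: 48.8
t 12.68 rail mm 74.4 -69.9 z 160.9 yaw-rail deg 90.20 F [-2.1  2.4  0.9] T [0.52 0.5  0.04] grip 48.8 w 0.127 tilt [-0.0011  0.001 ]
time: 12.92
tool_pos: [0.5392, -0.0657, 0.1609]
tcp_rot: [-1.317, -2.849, -0.001]
wrist_force: [-4.5, 3.8, 2.9]
width: 0.13
grip_force: 49.0
t 12.93 rail mm 74.5 -69.9 z 160.9 yaw-rail deg 90.20 F [-4.5  3.8  2.9] T [0.88 0.8  0.08] grip 49.0 w 0.13 tilt [-0.002   0.0018]
```

```bash
python3 jog.py '[[0.0011, 0, 0.0015, 0], [0, 0, 0.0015, 0], [0, 0, 0.001, 0], [0, 0, 0, 0]]'; python3 -c "from h import *;rail()"; python3 jog.py '[[0, 0, 0.0005, 0], [0, 0, 0, 0]]' - 20; python3 -c "from h import *;rail()"; python3 jog.py '[[0, 0, 0.0004, 0], [0, 0, 0, 0]]'; python3 -c "from h import *;rail()"
```

```text
time: 13.42
tool_pos: [0.5392, -0.0656, 0.1567]
tcp_rot: [-1.318, -2.851, -0.0]
wrist_force: [-2.4, 3.9, 0.7]
width: 0.124
grip_force: 48.9
t 13.43 rail mm 74.4 -69.9 z 156.7 yaw-rail deg 90.21 F [-2.4  3.9  0.7] T [0.75 0.46 0.03] grip 48.9 w 0.124 tilt [-0.0005  0.0005]
time: 13.68
tool_pos: [0.5392, -0.0656, 0.1564]
tcp_rot: [-1.318, -2.851, -0.0]
wrist_force: [-3.7, 4.5, 1.4]
width: 0.124
grip_force: 49.0
t 13.68 rail mm 74.4 -69.9 z 156.4 yaw-rail deg 90.20 F [-3.7  4.5  1.4] T [0.79 0.6  0.02] grip 49.0 w 0.124 tilt [-0.0004  0.0005]
time: 13.92
tool_pos: [0.5392, -0.0656, 0.156]
tcp_rot: [-1.318, -2.851, -0.0]
wrist_force: [-2.9, 5.0, 1.7]
width: 0.132
grip_force: 49.0
t 13.93 rail mm 74.4 -69.9 z 156.0 yaw-rail deg 90.20 F [-2.9  5.   1.7] T [ 0.75  0.63 -0.01] grip 49.0 w 0.132 tilt [-0.0005  0.0005]
```

```bash
python3 jog.py '[[0.0004, 0, 0, 0], [0, 0, 0, 0]]'; python3 -c "from h import *;rail()"; python3 jog.py '[[0.0003, 0, 0, 0], [0, 0, 0, 0]]';  python3 -c "from h import *;rail()"
```

```text
time: 14.18
tool_pos: [0.5391, -0.0656, 0.156]
tcp_rot: [1.318, 2.852, 0.0]
wrist_force: [-2.2, 3.2, 1.6]
width: 0.128
grip_force: 49.0
t 14.18 rail mm 74.4 -69.9 z 156.0 yaw-rail deg 90.21 F [-2.2  3.2  1.6] T [0.66 0.48 0.01] grip 49.0 w 0.128 tilt [ 0.0001 -0.    ]
time: 14.42
tool_pos: [0.5391, -0.0656, 0.156]
tcp_rot: [1.318, 2.851, -0.0]
wrist_force: [-3.0, 2.7, 0.3]
width: 0.127
grip_force: 48.9
t 14.43 rail mm 74.4 -69.9 z 156.0 yaw-rail deg 90.20 F [-3.   2.7  0.3] T [ 0.48  0.29 -0.02] grip 48.9 w 0.127 tilt [ 0.0004 -0.0004]
```

```bash
python3 jog.py '[[0.0003, 0, 0, 0], [0, 0, 0, 0]]'; python3 -c "from h import *;rail()"; python3 jog.py '[[0, 0, 0, 0], [0, 0, 0, 0], [0, 0, 0, 0], [0, 0, 0, 0], [0, 0, 0, 0]]' 0.45;  python3 -c "from h import *;rail()
im=bot.read_camera('wrist');cv2.imwrite('pics/w4.png',im[:,:,::-1]);s=bot.read_camera('scene');cv2.imwrite('pics/s4.png',s[:,:,::-1])"
```

```text
time: 14.68
tool_pos: [0.5391, -0.0656, 0.1559]
tcp_rot: [1.317, 2.851, -0.001]
wrist_force: [-0.6, 0.2, -0.1]
width: 0.131
grip_force: 48.7
t 14.68 rail mm 74.3 -69.9 z 155.9 yaw-rail deg 90.21 F [-0.6  0.2 -0.1] T [0.1  0.08 0.08] grip 48.7 w 0.131 tilt [ 0.0007 -0.0008]
time: 15.3
tool_pos: [0.5387, -0.0652, 0.156]
tcp_rot: [1.318, 2.852, -0.0]
wrist_force: [-0.3, 0.5, -0.9]
width: 0.446
grip_force: 0.0
t 15.30 rail mm 73.8 -69.9 z 156.0 yaw-rail deg 90.21 F [-0.3  0.5 -0.9] T [-0.01  0.04  0.03] grip 0.0 w 0.446 tilt [ 0.0001 -0.0001]
```

Now up and clear slowly, back away, then check with one combined picture.

```bash
python3 jog.py '[[0, 0, -0.01, 0], [0, 0, -0.015, 0], [0, 0, -0.02, 0], [0, 0, -0.03, 0], [0, 0, -0.05, 0]]'; python3 jog.py '[[0.03, 0.0, -0.02, 0], [0.04, 0, 0, 0], [0, 0, 0, 0], [0, 0, 0, 0], [0, 0, 0, 0]]'; python3 - <<'E'
from h import *
rail();p=np.load("p.npy")
i=bot.camera_info("wrist");w=bot.read_camera("wrist")[:,:,::-1].copy();s=bot.read_camera("scene")[:,:,::-1].copy()
print(bot.read_state()["tool_pos"])
c=proj("w",W(p,[.075,-.07]),i)[0];e=proj("w",W(p,[[.09,-.07]]),i)[0];print(c,e)
x,y=np.clip(c-60,0,[520,280]).astype(int)
a=cv2.resize(w[y:y+120,x:x+120],(480,480),interpolation=cv2.INTER_CUBIC)
g=proj("scene",W(p,[.075,-.07],.14))[0].astype(int);print(g,(x,y))
b=cv2.resize(s[g[1]-60:g[1]+60,g[0]-40:g[0]+40],(320,480),interpolation=cv2.INTER_CUBIC)
cv2.imwrite("pics/m5.png",np.hstack([a,b]))
E
```

```text
time: 16.02
tool_pos: [0.5377, -0.065, 0.2818]
tcp_rot: [-1.317, -2.85, 0.001]
wrist_force: [0.6, -0.3, -0.4]
width: 0.452
grip_force: 0.0
time: 16.65
tool_pos: [0.4938, -0.0124, 0.3011]
tcp_rot: [1.319, 2.851, -0.0]
wrist_force: [-0.1, 0.4, 0.0]
width: 0.451
grip_force: 0.0
t 16.65 rail mm 4.5 -70.2 z 301.1 yaw-rail deg 90.17 F [-0.1  0.4  0. ] T [-0.03  0.04 -0.04] grip 0.0 w 0.451 tilt [ 0.0001 -0.0003]
[ 0.49365536 -0.01239114  0.30069428]
[322.20629442 243.63383654] [322.17746526 255.93424499]
[333 188] (np.int64(262), np.int64(183))
```

View pics/m5.png

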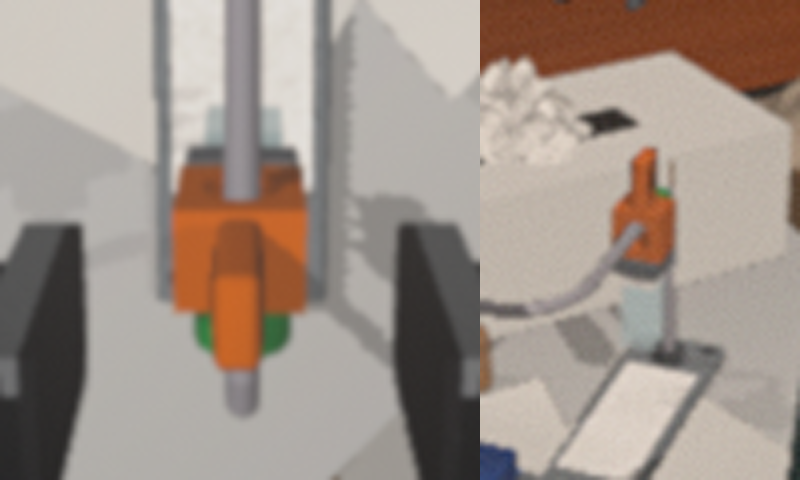

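```bash
python3 - <<'E'
from h import *
p=np.load("p.npy");i=bot.camera_info("wrist");c,s=np.cos(p[2]),np.sin(p[2])
d=ray_z("w",[(322,183+312.5/4-.4)],.173,i)[0,:2]-p[:2];print("block front rail x",c*d[0]+s*d[1])
E
python3 jog.py '[[0, 0, 0, 0], [0, 0, 0, 0], [0, 0, 0, 0], [0, 0, 0, 0], [0, 0, 0, 0]]'; python3 - <<'E'
from h import *
def cen():
    a=bot.read_camera("wrist").astype(int)[183:303,262:382];m=(a[...,0]>a[...,1]*1.6)&(a[...,0]>80);ys,xs=np.nonzero(m);return xs.mean(),ys.mean(),m.sum()
for k in range(6): print(cen())
E
```

```text
block front rail x 0.08913051414083023
time: 17.38
tool_pos: [0.4933, -0.0118, 0.301]
tcp_rot: [-1.318, -2.852, 0.0]
wrist_force: [0.8, -0.2, -0.3]
width: 0.453
grip_force: 0.0
(np.float64(58.99486301369863), np.float64(64.95119863013699), np.int64(1168))
(np.float64(59.012897678417886), np.float64(64.88564058469476), np.int64(1163))
(np.float64(58.98452278589854), np.float64(64.89337919174548), np.int64(1163))
(np.float64(59.04206008583691), np.float64(64.92103004291846), np.int64(1165))
(np.float64(58.97852233676976), np.float64(64.95017182130584), np.int64(1164))
(np.float64(58.99142367066895), np.float64(64.93053173241853), np.int64(1166))
```

At rest, within measuring error of the stop (front at 89 of 90 mm).

```bash
python3 -c "from workcell import bot;print(bot.finish_job())"
```

```text
the job is handed in; nothing more can be done
None
```

The carrier now hangs upright and at rest at the green stop. It was felt touching the stop before release, and afterwards its front measured 89 of 90 mm, about my camera accuracy. It went round the bend with no side force above about 1 N. The arm is clear of everything and touched nothing else, and I handed the job in at about 18 s.

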